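# Load-test the canopy arm and mark its sag

## Robot

A 6-joint arm with a two-finger parallel gripper is mounted at the origin on the work surface. World frame = base frame: x ahead of the robot, y to its left, z up, the work surface at z = 0. Lengths are in m, angles in rad, forces in N, time in s.
With the tool pointing down it reaches from about 0.35 to 0.85 m from the base axis. Payload 8.1 kg.
Tool frame: the origin (TCP) lies on the mounting face of the last link; the fingertips stand 186 mm ahead of it and the grasp point (between the pads) lies 167 mm ahead of it; z points along the fingers, y is the line along which they close (so a half turn about z gives the same grasp; the last joint's range is limited). The gripper opens to 93 mm and grips with 3 to 60 N. Pads are 15 mm wide; open, the fingers measure 128 mm over their backs; the gripper's body (75 mm by 188 mm) begins 65 mm behind the grasp point.
Start: joints at [1.243, 0.13, 1.488, -0, 1.523, -0.085], TCP at [0.144, 0.582, 0.405] pointing down, gripper open.
Joint ranges: [-2.96, 2.96], [-0.89, 2.26], [0.02, 2.5], [-1.34, 4.48], [0, 2.73], [-2.66, 2.66]. Speed limits (rad/s): [2.39, 2.39, 2.79, 3.14, 3.14, 3.14].

## Interface

Orientations are given as a rotation vector (axis times angle).
In Python, from plant import * gives the robot as it stands. The module is installed in compiled form; this text tells all that it offers.
- The arm moves only by the tool arm_command, never from a script. Its argument "increments" is a list of rows, each a list of 6 numbers: the shift along the tool's x, y, z in units of 0.2 m (1.0 is 0.2 m), then the turn, a rotation vector about the tool's x, y, z in units of pi rad (1.0 is pi rad). A call has exactly 5 rows; each row is the pose to reach, as a shift and turn from the pose commanded when the call began, along the tool's axes at that moment, turning the shorter way round; what a row does not reach only later rows make up. A row lasts 1/8 s, in which the tool goes at most 62.5 mm and 10.7 degrees, less where a joint would pass 70% of its speed; a pose out of reach is approached as far as the arm can. A call with a number of a shift or a turn outside -1 to 1 is refused whole. A call with a gripper value outside its range is refused whole. "fingers" is the closure, from -1 (fully open) to 1 (shut), set as the call begins (left out, the last holds). The fingers move at their own pace and stop on an object; "force" is the grip in N (left out, the last holds). Time passes only in rows, so rows that repeat a pose let the fingers close, or fill a call up. It gives the time, the measured TCP pose, the force, the opening and the grip force at its end, in the units of the state.
- read_state(): the state, without advancing time (a new reading comes with each control period).
- read_camera(name): name is "scene" or "top"; returns a dict with "image" (400x640x3 uint8, red, green, blue), "fx", "fy", "cx", "cy" (pixels), "k1" (the pictures are not rectified: a ray, as slopes to the right and down, at radius r is drawn at 1 + k1 r^2 times it, then the intrinsics apply), "T" (4x4, takes a point from camera to world coordinates). Camera axes: x right, y down, z forward; pixel columns grow to the right and rows downward; lengths in m; the calibration is good to about 2 mm. A picture is of the moment at which its call begins. There is no depth.
- close_job(): hands the job in; it is judged then, once.
The state is a dict: "t": time; "q": joint angles; "dq": joint speeds; "joint_torque": joint torques, N m; "tool_pos": TCP position; "orientation": TCP orientation; "force": force on the tool from outside, world axes, zero at the start; "wrist_torque": the same for the moment, N m; "opening": finger opening in m; "gripper_force": force on a finger pad.
Only numpy, scipy, OpenCV 4.12 (cv2) and the standard library are available. Lean on these libraries where they do the work, as an engineer would, in place of code of your own. Each camera call takes 0.05 s, during which the arm holds its last target. There are 200 camera calls.

## Task

Load-test the model canopy arm: press straight down on its black mid-span load pad with a steady 12 N (give or take 1 N) for at least half a second, note how far the tip sags, and let go. Then slide the red marker down its post until its needle stands at the level the loaded tip reached, let go of it, and press the pad again with the same 12 N, again for at least half a second, to prove that the tip comes level with the needle. Leave the marker there and the arm unloaded; never press the arm with more than 18 N, and do not disturb the tape roll, bottle or knife.

Things in the scene. Friction and masses are not known exactly. Their poses are not given: they have to be found in the camera images.
- pad_top (a point): centre of the top of the black square rubber load pad (36 x 36 mm, 6 mm thick) on the middle of the pale wooden arm; 119 mm above the table when unloaded. Axes: x along the arm to its tip, y across, z up. The arm (40 mm wide, 6 mm thick, level when unloaded) sticks out of a brown clamp housing whose face is 95 mm behind this point and whose top is 151 mm above the table.
- strip_tip (a point): middle of the arm's end (black end band), 100 mm beyond the pad centre along the arm, half-way up the strip's thickness; 110 mm above the table when unloaded. Its height is what the needle must match under load.
- needle (a point): point of the thin red needle of the marker, facing the arm's tip, 5 mm beyond it. Always in line with the arm.
- marker_grip (a point): where to pinch the red marker: an upright tab 14 mm thick across the arm (y), 24 mm along it (x), 40 mm tall, free above. On its centre line, 15 mm below its top, 20 mm above the needle's level, 38 mm beyond the needle's point. Axes as the pad's. A white scale post (16 mm along the arm, 50 mm across, top 138 mm above the table) stands beyond it, near face 39 mm past this point.
- marker (a joint): height of the marker on its post, m: 0 is its highest place (needle 118 mm above the table), growing as it is slid down, to 0.042. About 2.5 N of friction holds it wherever it is left.
- stand: the fixed plywood base of the test stand, 430 x 140 mm, 12 mm thick; origin at the centre of its underside, straight below the pad; x towards the arm's tip and the post
- load_pad: the load pad itself; origin at the centre of its underside (6 mm below its top)
- canopy: the arm with its pad; origin at its hinge in the housing, 100 mm behind the pad centre. A hidden preload, different each time, holds it up against a stop: it starts to give at 1 to 10.5 N on the pad; from there the pad sinks about 1.25 mm and the tip 2.5 mm per further newton, so the tip sags about 3 to 27 mm at 12 N. It springs back when released.
- tape_roll: bystander: loose roll of tape lying flat, 96 mm across, 24 mm high; origin at the centre of its underside
- drink_bottle: bystander: upright drinking bottle, 68 mm across, 210 mm tall; origin at the centre of its underside
- knife: bystander: closed yellow craft knife lying flat, 165 x 28 x 16 mm, long along x; origin at the middle of its underside

How it is judged:
On the way, in this order (a step that is already met when the one before it is completed fails the run):
1. the pad is pressed with 12 N (10.8 to 13.2 N) for 0.5 s, the marker still untouched (contact force between the fingers and load_pad between 10.8 and 13.2 N and distance of needle from where it was at the start of the episode below 0.003 m), for 0.5 s.
2. the marker has been slid down at least 4 mm from its start and let go, the pad free (distance of needle from where it was at the start of the episode above 0.004 m and contact force between the fingers and stand below 0.05 N), for 0.2 s.
3. the pad is pressed again with 12 N (10.8 to 13.2 N) for 0.5 s, the tip within 2.5 mm of the needle's level (contact force between the fingers and load_pad between 10.8 and 13.2 N and z of strip_tip in the frame of needle between -0.0025 and 0.0025 m), for 0.5 s.
At the end, for the whole second after the job is handed in: the marker is left, at rest, lowered more than 4 mm from where it started (the proving press has shown it within 2.5 mm of the loaded tip's level); the arm is unloaded, its tip back up within 3 mm of level; the fingers touch nothing of the stand (all of step 2 and velocity of joint marker between -0.005 and 0.005 m/s and height (world z) of strip_tip above 0.107 m).
It fails at once if the arm is pressed with more than 18 N (contact force between anything else and canopy above 18 N).
It fails at once if the tape roll is moved by more than 10 mm (distance of tape_roll from where it was at the start of the episode above 0.01 m).
It fails at once if the bottle is moved by more than 10 mm (distance of drink_bottle from where it was at the start of the episode above 0.01 m).
It fails at once if the knife is moved by more than 10 mm (distance of knife from where it was at the start of the episode above 0.01 m).
It also fails if it takes over 72 s, if anything falls off the work surface, if the arm or the gripper's body presses on something with over 40 N, if the wrist force passes 120 N, or if a joint passes its speed limit or range.

## Working session

There is one attempt and no reset: what is moved stays moved. The work goes in short steps, Python scripts to look and compute and a tool call to move; the robot and the scene stay as the last step left them, time stands still between calls to the robot, and variables do not carry over. Pictures are saved under pics/ and viewed, at most 10 in all, crops included, and the job is handed in when it is done.

Besides the shell and the picture viewer there is one more tool, called after ">>>" as a command line: name --pt "numbers of a row" for each row, then --argument value for the rest. arm_command: Moves the arm, as the interface text tells. Shifts and turns lie within -1 to 1; 1 stands for 0.2 m of shift or pi rad of turn. Its arguments: {"type":"object","properties":{"increments":{"type":"array","items":{"type":"array","items":{"type":"number","minimum":-1,"maximum":1}}},"fingers":{"type":"number"},"force":{"type":"number"}},"required":["increments"]}

```bash
mkdir -p pics; cat > h.py <<'E'
from plant import *
import numpy as np, cv2
from scipy.spatial.transform import Rotation as R
def snap(n,f):
    c=read_camera(n); cv2.imwrite('pics/'+f,c['image'][:,:,::-1]); return c
def ray(c,u,v):
    a=np.array([(u-c['cx'])/c['fx'],(v-c['cy'])/c['fy']]); s=a.copy()
    for _ in range(20): s=a/(1+c['k1']*(s@s))
    T=np.array(c['T']); return T[:3,3],T[:3,:3]@np.array([s[0],s[1],1])
def atz(c,u,v,z):
    o,d=ray(c,u,v); return o+d*(z-o[2])/d[2]
def proj(c,p):
    T=np.array(c['T']); q=T[:3,:3].T@(np.array(p)-T[:3,3]); s=q[:2]/q[2]; s=s*(1+c['k1']*(s@s))
    return s[0]*c['fx']+c['cx'],s[1]*c['fy']+c['cy']
E
python3 - <<'E'
from h import *
for n in ('scene','top'):
    c=snap(n,n+'0.png'); print(n,c['fx'],c['k1'],np.round(c['T'],3).tolist())
s=read_state(); print(s)
E
```

```text
scene 382.6502256450417 0.017922292838618622 [[-0.322, 0.701, -0.636, 1.057], [0.947, 0.247, -0.208, 0.132], [0.011, -0.669, -0.743, 0.594], [0.0, 0.0, 0.0, 1.0]]
top 403.08024318136904 -0.06569079522933964 [[-0.008, -0.992, 0.123, 0.517], [-1.0, 0.006, -0.018, 0.004], [0.017, -0.123, -0.992, 0.746], [0.0, 0.0, 0.0, 1.0]]
{'t': 0.1, 'q': array([ 1.24260892e+00,  1.31070353e-01,  1.48917869e+00,  3.71910411e-05,
        1.52299170e+00, -8.54098415e-02]), 'dq': array([ 0.00112224, -0.00262713, -0.001999  , -0.00040252, -0.00079901,
       -0.00115528]), 'joint_torque': array([ 1.37861352e-03, -5.61349511e+01, -4.93089616e+01,  7.69568654e-02,
        2.92044191e-02, -3.65132018e-05]), 'tool_pos': array([0.14414981, 0.58221301, 0.40379666]), 'orientation': array([-3.80375550e-01, -3.11810166e+00,  2.52136921e-03]), 'force': array([-0.00073824,  0.09283005,  0.01967083]), 'wrist_torque': array([-0.02037004, -0.0047861 , -0.04081218]), 'gripper_force': 0.0, 'opening': 0.09341894992573489}
```

View pics/scene0.png

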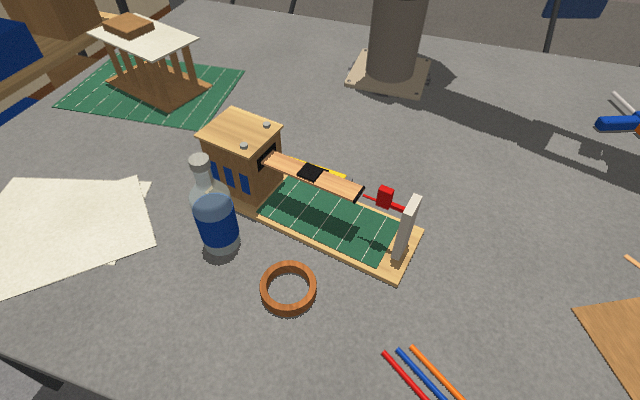

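View pics/top0.png

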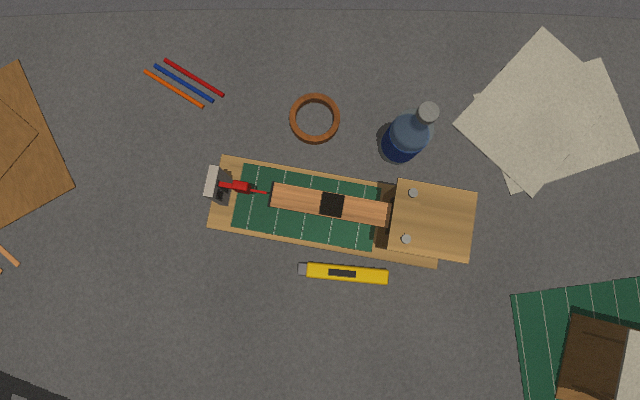

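```bash
cat > loc.py <<'E'
from h import *
def cent(m,box):
    z=np.zeros_like(m,np.uint8); x0,y0,x1,y1=box; z[y0:y1,x0:x1]=m[y0:y1,x0:x1]
    n,l,s,ce=cv2.connectedComponentsWithStats(z); i=1+np.argmax(s[1:,4]); return ce[i],s[i],(l==i)
def tri(a,b):
    (o1,d1),(o2,d2)=a,b; A=np.c_[d1,-d2]; k=np.linalg.lstsq(A,o2-o1,rcond=None)[0]
    p,q=o1+k[0]*d1,o2+k[1]*d2; return (p+q)/2,np.linalg.norm(p-q)
E
python3 - <<'E'
from loc import *
c=read_camera('top'); s=read_camera('scene'); 
dark=lambda c:(c['image'].max(2)<50)
red=lambda c:((c['image'][:,:,0]>100)&(c['image'][:,:,1:].max(2)<60))
pt,st,_=cent(dark(c),(315,188,350,220)); ps,ss,_=cent(dark(s),(295,158,330,186)); print(pt,st,ps,ss)
P=atz(c,*pt,.119); print('pad',P,atz(s,*ps,.119)); print(tri(ray(c,*pt),ray(s,*ps)))
for n,k,b in(('t',c,(215,170,270,205)),('s',s,(355,180,410,215))):
    ce,stt,m=cent(red(k),b); v,u=np.nonzero(m); print(n,ce,stt); 
    i=np.argmax(u) if n=='t' else np.argmin(u); print('needle',u[i],v[i],atz(k,u[i],v[i],.118))
# wood arm axis in top
im=c['image'].astype(int); 
w=((im[:,:,0]-im[:,:,2]>50)&(im[:,:,0]>130)); ce,stt,m=cent(w,(265,175,322,222)); print('wood',ce,stt)
v,u=np.nonzero(m); X=np.array([atz(c,a,b,.113)[:2] for a,b in zip(u,v)]); 
r=cv2.minAreaRect(X.astype(np.float32)*1000); print(r, cv2.boxPoints(r))
th=np.deg2rad(0)
print(R.from_rotvec(read_state()['orientation']).as_matrix().round(3))
big=cv2.resize(c['image'][160:245,195:345,::-1],None,fx=5,fy=5,interpolation=cv2.INTER_NEAREST);cv2.imwrite('pics/crop.png',big)
E
```

```text
[331.41928721 204.09643606] [320 192  25  25 477] [309.79530201 171.94966443] [297 163  28  20 298]
pad [ 0.58721211 -0.03818539  0.119     ] [ 0.58955138 -0.03615965  0.119     ]
(array([ 0.58730187, -0.03768641,  0.11660066]), np.float64(0.0013611413690313087))
t [234.55023923 184.83253589] [218 180  30  11 209]
needle 247 182 [0.62322858 0.09457146 0.118     ]
s [385.78440367 198.62844037] [363 185  42  28 436]
needle 363 195 [0.61164391 0.06764473 0.118     ]
wood [295.68588137 198.1487051 ] [ 270  182   52   34 1197]
((597.3928833007812, 15.211910247802734), (82.84426879882812, 38.97775650024414), 79.29261779785156) [[570.5474   -21.868116]
 [608.8465   -29.109919]
 [624.23834   52.29194 ]
 [585.9393    59.533737]]
[[-0.971  0.24  -0.   ]
 [ 0.24   0.971 -0.001]
 [ 0.    -0.001 -1.   ]]
```

View pics/crop.png

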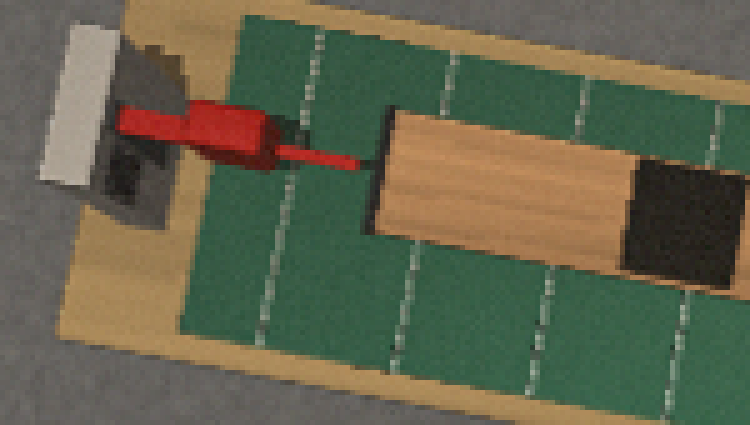

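>>> arm_command --pt "-0.2 -0.17 0 0 0 0.058" --pt "-0.4 -0.34 0 0 0 0.116" --pt "-0.6 -0.51 0 0 0 0.174" --pt "-0.8 -0.68 0 0 0 0.232" --pt "-1 -0.85 0 0 0 0.29" --fingers 1 --force 30

```text
t: 0.82
tool_pos: [0.2981, 0.3678, 0.4047]
orientation: [1.721, 2.628, 0.0]
force: [0.3, -0.2, 0.3]
opening: 0.0479
gripper_force: 0.0
```

```bash
cat > to.py <<'E'
from h import *
import sys
def go(p,yaw=80):
    s=read_state(); M=R.from_rotvec(s['orientation']); a=np.deg2rad(yaw); x=np.array([np.cos(a),np.sin(a),0]); z=np.array([0,0,-1.])
    G=R.from_matrix(np.c_[x,np.cross(z,x),z]); d=M.inv().apply(np.array(p)-s['tool_pos'])
    print('t',s['t'],'pos',s['tool_pos'].round(4),'F',s['force'].round(2),'open',s['opening'],'shift',(d/.2).round(4),'turn',((M.inv()*G).as_rotvec()/np.pi).round(4),'q',s['q'].round(2))
if __name__=='__main__': go([float(a) for a in sys.argv[1:4]],float(sys.argv[4]) if len(sys.argv)>4 else 80)
E
python3 to.py .5875 -.0375 .37
python3 - <<'E'
from h import *
c=read_camera('top'); print(atz(c,428,112,.21))
E
```

```text
t 0.825 pos [0.2981 0.3678 0.4047] F [ 0.27 -0.2   0.32] open 0.04793440048632098 shift [-2.4361  0.516   0.1735] turn [ 1.000e-04 -0.000e+00  1.865e-01] q [ 0.78 -0.22  1.83 -0.    1.53  0.37]
[ 0.70567929 -0.16930346  0.21      ]
```

>>> arm_command --pt "-0.25 0.05 0.02 0 0 0.04" --pt "-0.5 0.1 0.03 0 0 0.08" --pt "-0.75 0.15 0.05 0 0 0.12" --pt "-1 0.2 0.06 0 0 0.16" --pt "-1 0.21 0.07 0 0 0.186"

```text
t: 1.5
tool_pos: [0.4184, 0.2007, 0.3906]
orientation: [2.407, 2.018, -0.0]
force: [-0.9, 0.2, -0.1]
opening: 0.0008
gripper_force: 0.0
```

```bash
python3 to.py .5875 -.0375 .37
```

```text
t 1.5 pos [0.4184 0.2007 0.3906] F [-0.92  0.21 -0.08] open 0.0008480449447401965 shift [-1.0254  1.0403  0.104 ] turn [ 0.0001  0.0002 -0.0002] q [ 0.34 -0.24  1.87 -0.    1.51  0.51]
```

>>> arm_command --pt "-0.2 0.2 0.02 0 0 0" --pt "-0.4 0.4 0.04 0 0 0" --pt "-0.6 0.6 0.06 0 0 0" --pt "-0.8 0.8 0.08 0 0 0" --pt "-1 1 0.1 0 0 0"

```text
t: 2.12
tool_pos: [0.5816, -0.0287, 0.3705]
orientation: [-2.399, -2.028, -0.0]
force: [0.5, 0.5, 0.1]
opening: 0.0004
gripper_force: 0.0
```

>>> arm_command --pt "-0.025 0.04 0.05 0 0 0" --pt "-0.025 0.04 0.15 0 0 0" --pt "-0.025 0.04 0.2 0 0 0" --pt "-0.025 0.04 0.2 0 0 0" --pt "-0.025 0.04 0.2 0 0 0"

```text
t: 2.75
tool_pos: [0.5877, -0.0325, 0.3313]
orientation: [2.398, 2.029, 0.001]
force: [-0.4, -0.7, -0.4]
opening: 0.0006
gripper_force: 0.0
```

```bash
python3 to.py .5875 -.0375 .315
python3 - <<'E'
from h import *
c=snap('scene','s1.png'); im=c['image'][100:260,240:440,::-1]; cv2.imwrite('pics/s1c.png',cv2.resize(im,None,fx=4,fy=3.75,interpolation=cv2.INTER_NEAREST))
E
```

```text
t 2.75 pos [ 0.5877 -0.0325  0.3313] F [-0.44 -0.66 -0.44] open 0.000589875497270449 shift [-0.0251  0.0031  0.0817] turn [ 0.0002 -0.      0.0027] q [-0.14  0.14  1.61  0.    1.39  0.02]
```

View pics/s1c.png

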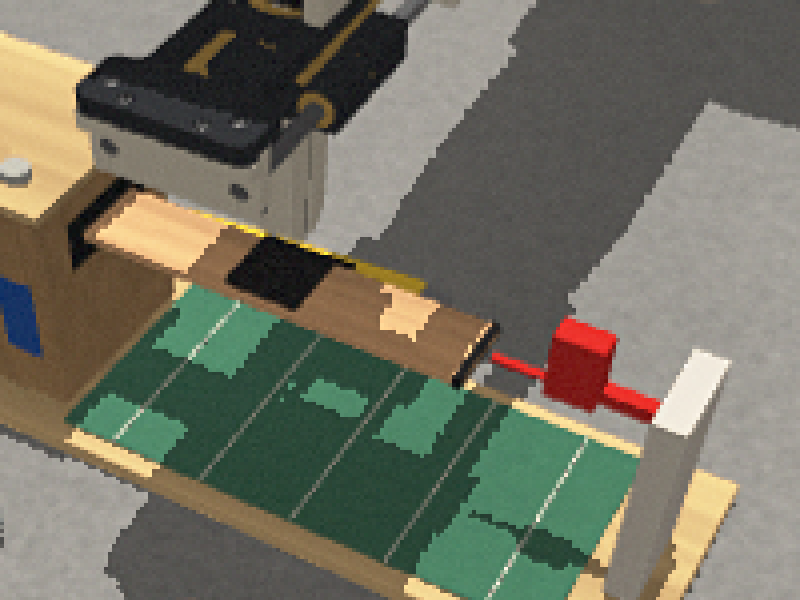

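>>> arm_command --pt "-0.025 0.003 0.03 0 0 0" --pt "-0.025 0.003 0.06 0 0 0" --pt "-0.025 0.003 0.085 0 0 0" --pt "-0.025 0.003 0.105 0 0 0" --pt "-0.025 0.003 0.105 0 0 0"

```text
t: 3.42
tool_pos: [0.5874, -0.0383, 0.3091]
orientation: [-2.399, -2.027, 0.001]
force: [-0.4, -0.6, 0.4]
opening: 0.0001
gripper_force: 0.0
```

```bash
python3 to.py .5875 -.0375 .305
python3 - <<'E'
from h import *
s=read_state(); c=read_camera('scene'); p=s['tool_pos']-[0,0,.186]; print(proj(c,p), proj(c,[*p[:2],.119]))
E
```

```text
t 3.425 pos [ 0.5874 -0.0383  0.3091] F [-0.39 -0.63  0.37] open 9.565560940914212e-05 shift [ 0.0043 -0.0002  0.0206] turn [-0.0003 -0.      0.0022] q [-0.15  0.16  1.63  0.    1.35  0.02]
(np.float64(309.03626255561585), np.float64(169.21040106569745)) (np.float64(309.04820225929046), np.float64(170.88314414166243))
```

>>> arm_command --pt "0 0 0.004 0 0 0" --pt "0 0 0.008 0 0 0" --pt "0 0 0.012 0 0 0" --pt "0 0 0.016 0 0 0" --pt "0 0 0.018 0 0 0"

```text
t: 4.1
tool_pos: [0.5876, -0.0384, 0.3061]
orientation: [2.399, 2.028, 0.0]
force: [0.1, 0.3, 0.2]
opening: 0.0003
gripper_force: 0.0
```

>>> arm_command --pt "0 0 0.001 0 0 0" --pt "0 0 0.002 0 0 0" --pt "0 0 0.003 0 0 0" --pt "0 0 0.004 0 0 0" --pt "0 0 0.005 0 0 0"

```text
t: 4.72
tool_pos: [0.5876, -0.0384, 0.3053]
orientation: [2.399, 2.028, -0.0]
force: [-1.7, 0.2, 2.0]
opening: 0.0004
gripper_force: 1.0
```

>>> arm_command --pt "0 0 0.001 0 0 0" --pt "0 0 0.002 0 0 0" --pt "0 0 0.002 0 0 0" --pt "0 0 0.002 0 0 0" --pt "0 0 0.002 0 0 0"

```text
t: 5.35
tool_pos: [0.5876, -0.0384, 0.3052]
orientation: [2.399, 2.028, 0.0]
force: [-2.1, 1.3, 4.6]
opening: 0.0
gripper_force: 2.5
```

```bash
python3 - <<'E'
from h import *
for i in range(6):
    read_camera('top'); s=read_state(); print(s['t'],s['tool_pos'][2].round(5),s['force'].round(2))
E
```

```text
5.4 0.30512 [-3.72 -0.39  5.92]
5.45 0.30513 [-2.75  1.09  5.15]
5.5 0.30515 [-2.3   0.35  4.61]
5.55 0.30516 [-2.83 -0.7   4.62]
5.6 0.30515 [-2.5  -0.57  5.08]
5.65 0.30513 [-3.44 -0.3   5.23]
```

>>> arm_command --pt "0 -0.001 0.001 0 0 0" --pt "0 -0.002 0.002 0 0 0" --pt "0 -0.003 0.003 0 0 0" --pt "0 -0.003 0.003 0 0 0" --pt "0 -0.003 0.003 0 0 0"

```text
t: 6.28
tool_pos: [0.5873, -0.0383, 0.3051]
orientation: [2.398, 2.027, 0.002]
force: [-1.5, -0.1, 6.0]
opening: 0.0006
gripper_force: 3.2
```

```bash
cat > f.py <<'E'
from h import *
F=[]
for i in range(6):
    read_camera('top'); s=read_state(); F.append(np.r_[s['tool_pos'],s['force']])
print(s['t'],np.mean(F,0).round(4),np.std(F,0)[3:].round(2))
E
python3 f.py
```

```text
6.575 [ 0.5873 -0.0383  0.3051 -1.3022 -0.0766  5.9892] [0.37 0.48 0.59]
```

>>> arm_command --pt "0 -0.001 0.001 0 0 0" --pt "0 -0.002 0.002 0 0 0" --pt "0 -0.003 0.003 0 0 0" --pt "0 -0.004 0.004 0 0 0" --pt "0 -0.004 0.005 0 0 0"

```text
t: 7.2
tool_pos: [0.587, -0.0383, 0.3049]
orientation: [2.397, 2.026, 0.004]
force: [-1.2, 0.7, 9.6]
opening: 0.0003
gripper_force: 4.5
```

```bash
python3 f.py
```

```text
7.5 [ 0.587  -0.0383  0.3049 -0.8452 -0.509   8.542 ] [0.39 0.32 0.39]
```

>>> arm_command --pt "0 -0.001 0.001 0 0 0" --pt "0 -0.001 0.002 0 0 0" --pt "0 -0.002 0.003 0 0 0" --pt "0 -0.002 0.004 0 0 0" --pt "0 -0.002 0.005 0 0 0"

```text
t: 8.12
tool_pos: [0.5868, -0.0382, 0.3042]
orientation: [2.397, 2.026, 0.005]
force: [0.4, 0.1, 9.6]
opening: 0.0007
gripper_force: 4.9
```

```bash
python3 f.py
```

```text
8.425 [ 0.5868 -0.0382  0.3042 -0.0467  0.3758  9.5773] [0.46 0.24 0.46]
```

>>> arm_command --pt "0 0 0.004 0 0 0" --pt "0 0 0.008 0 0 0" --pt "0 -0.001 0.012 0 0 0" --pt "0 -0.001 0.016 0 0 0" --pt "0 -0.002 0.019 0 0 0"

```text
t: 9.05
tool_pos: [0.5867, -0.038, 0.301]
orientation: [2.396, 2.026, 0.006]
force: [-1.0, 0.4, 13.7]
opening: 0.0004
gripper_force: 6.5
```

```bash
python3 f.py
```

```text
9.35 [ 0.5867 -0.038   0.3011 -0.5485  0.9074 12.8138] [0.51 0.53 0.45]
```

>>> arm_command --pt "0 0 -0.003 0 0 0" --pt "0 0 -0.005 0 0 0" --pt "0 0 -0.005 0 0 0" --pt "0 0 -0.005 0 0 0" --pt "0 0 -0.005 0 0 0"

```text
t: 9.98
tool_pos: [0.5867, -0.0381, 0.302]
orientation: [2.396, 2.026, 0.006]
force: [0.4, 0.2, 12.2]
opening: 0.0005
gripper_force: 6.0
```

```bash
cat > tip.py <<'E'
from loc import *
import sys
F=[];H=[]
for i in range(8):
    c=read_camera('scene'); s=read_state(); F.append(np.r_[s['tool_pos'],s['force']]); H.append(c['image'].astype(float))
print(s['t'],np.mean(F,0).round(4),np.std(F,0)[3:].round(2))
im=np.mean(H,0).astype(np.uint8); cv2.imwrite('pics/%s.png'%sys.argv[1],im[:,:,::-1])
cv2.imwrite('pics/%sc.png'%sys.argv[1],cv2.resize(im[165:235,335:435,::-1],None,fx=8,fy=8,interpolation=cv2.INTER_CUBIC))
E
python3 tip.py load1
```

```text
10.375 [ 0.5866 -0.0381  0.302  -0.1293  0.8306 11.6198] [0.51 0.29 0.49]
```

View pics/load1c.png

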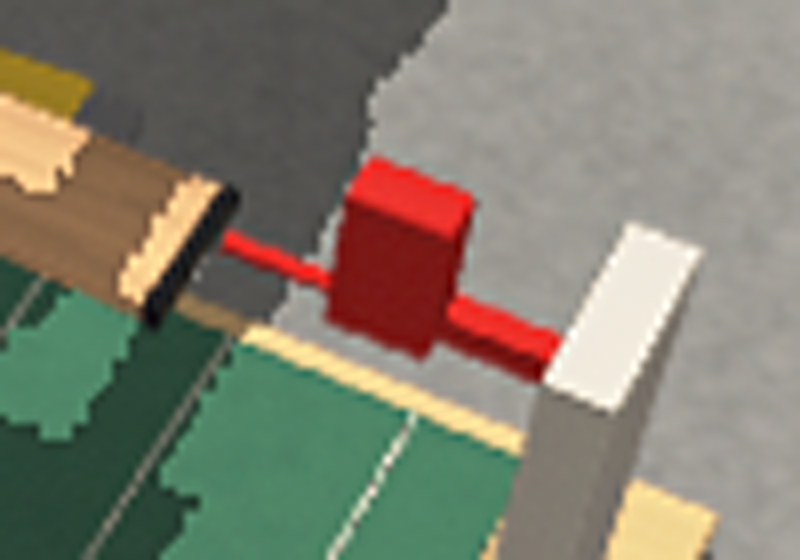

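>>> arm_command --pt "0 0 -0.01 0 0 0" --pt "0 0 -0.03 0 0 0" --pt "0 0 -0.06 0 0 0" --pt "0 0 -0.15 0 0 0" --pt "0 0 -0.3 0 0 0"

```text
t: 11.0
tool_pos: [0.5849, -0.0379, 0.3592]
orientation: [-2.398, -2.027, 0.003]
force: [0.6, 0.2, 0.0]
opening: 0.0003
gripper_force: 0.0
```

```bash
python3 tip.py unl1; python3 - <<'E'
from loc import *
c=read_camera('scene'); k=read_camera('top')
for yaw in (79,80,81):
    a=np.deg2rad(yaw); X=np.array([np.cos(a),np.sin(a)]); p=np.array([.5872,-.038])
    for d,z,n in((0,.119,'pad'),(97,.113,'tiptop'),(105,.118,'needle'),(105,.113,'needle-5'),(143,.153,'tabtop')): 
        q=[*(p+X*d/1000),z]; print(yaw,n,np.round(q,4),np.round(proj(c,q),1),np.round(proj(k,q),1))
E
```

```text
11.4 [ 0.5856 -0.038   0.3607  0.1095 -0.1525  0.5778] [0.65 0.41 1.48]
79 pad [ 0.5872 -0.038   0.119 ] [309.3 170.9] [331.3 204.1]
79 tiptop [0.6057 0.0572 0.113 ] [357.7 193.1] [270.9 193.3]
79 needle [0.6072 0.0651 0.118 ] [362.2 192.8] [265.6 191.9]
79 needle-5 [0.6072 0.0651 0.113 ] [361.9 194.8] [265.9 192.4]
79 tabtop [0.6145 0.1024 0.153 ] [385.7 186.7] [238.4 183.9]
80 pad [ 0.5872 -0.038   0.119 ] [309.3 170.9] [331.3 204.1]
80 tiptop [0.604  0.0575 0.113 ] [358.1 192.5] [270.7 194.3]
80 needle [0.6054 0.0654 0.118 ] [362.6 192.2] [265.4 193.1]
80 needle-5 [0.6054 0.0654 0.113 ] [362.3 194.2] [265.7 193.5]
80 tabtop [0.612  0.1028 0.153 ] [386.3 185.7] [238.  185.6]
81 pad [ 0.5872 -0.038   0.119 ] [309.3 170.9] [331.3 204.1]
81 tiptop [0.6024 0.0578 0.113 ] [358.5 191.9] [270.5 195.4]
81 needle [0.6036 0.0657 0.118 ] [363.1 191.5] [265.2 194.2]
81 needle-5 [0.6036 0.0657 0.113 ] [362.8 193.5] [265.5 194.6]
81 tabtop [0.6096 0.1032 0.153 ] [386.9 184.8] [237.7 187.2]
```

View pics/unl1c.png

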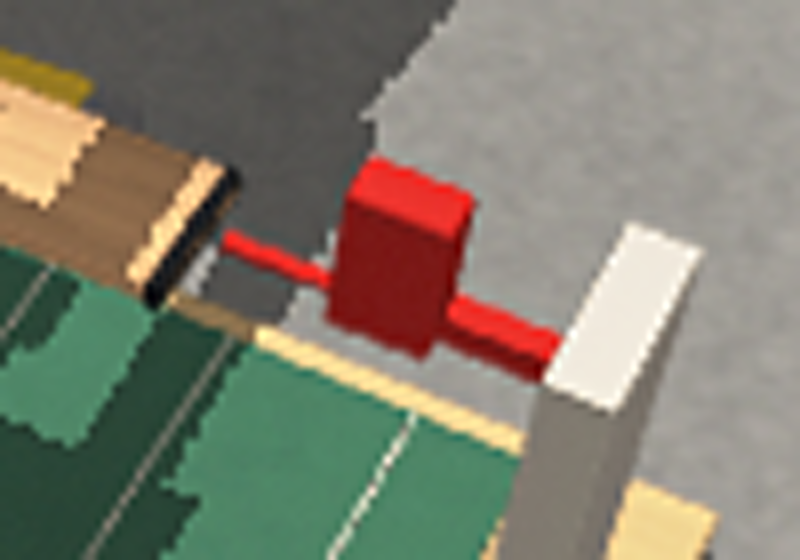

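```bash
python3 to.py .612 .1028 .345
```

```text
t 11.5 pos [ 0.5851 -0.0379  0.3582] F [-1.57  0.92  0.42] open 0.0005396964893663486 shift [0.7163 0.0154 0.0661] turn [-0.0006  0.      0.0023] q [-0.15  0.12  1.58 -0.    1.44  0.02]
```

>>> arm_command --pt "0.2 0.004 0 0 0 0" --pt "0.4 0.008 0 0 0 0" --pt "0.6 0.012 0 0 0 0" --pt "0.716 0.015 0.03 0 0 0.002" --pt "0.716 0.015 0.045 0 0 0.002"

```text
t: 12.12
tool_pos: [0.612, 0.1042, 0.3493]
orientation: [-2.402, -2.023, 0.002]
force: [0.5, -0.7, -0.4]
opening: 0.0004
gripper_force: 0.0
```

```bash
python3 f.py; python3 to.py .612 .1028 .340
```

```text
12.425 [ 0.6121  0.1021  0.3498 -0.0374 -0.0833 -0.1266] [0.54 0.59 0.37]
t 12.425 pos [0.6123 0.1017 0.3505] F [ 0.81  0.31 -0.12] open 0.00045144023653154105 shift [ 0.0053 -0.0023  0.0527] turn [ 0.0001  0.     -0.0001] q [ 0.08  0.22  1.49 -0.    1.43  0.26]
```

>>> arm_command --pt "0.003 -0.002 0.02 0 0 0" --pt "0.003 -0.002 0.03 0 0 0" --pt "0.003 -0.002 0.04 0 0 0" --pt "0.003 -0.002 0.045 0 0 0" --pt "0.003 -0.002 0.045 0 0 0"

```text
t: 13.05
tool_pos: [0.6119, 0.1034, 0.3412]
orientation: [-2.406, -2.02, 0.0]
force: [0.4, 0.8, 0.8]
opening: 0.0005
gripper_force: 0.0
```

```bash
python3 tip.py tab
```

```text
13.45 [ 0.612   0.1034  0.3414  0.1199  0.0353 -0.0358] [0.52 0.27 0.47]
```

View pics/tabc.png

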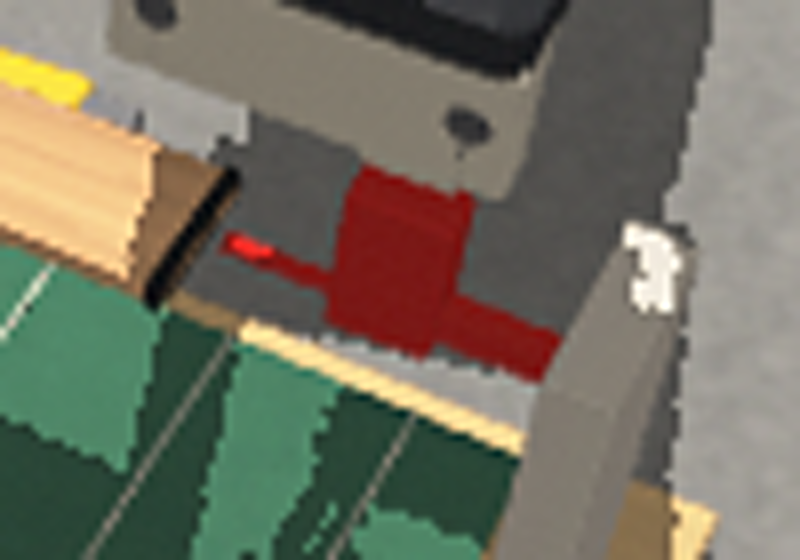

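>>> arm_command --pt "0 0 0.004 0 0 0" --pt "0 0 0.008 0 0 0" --pt "0 0 0.012 0 0 0" --pt "0 0 0.016 0 0 0" --pt "0 0 0.02 0 0 0"

```text
t: 14.08
tool_pos: [0.6119, 0.1033, 0.3373]
orientation: [-2.406, -2.02, 0.0]
force: [0.4, -0.2, 0.1]
opening: 0.0001
gripper_force: 0.0
```

```bash
python3 f.py
```

```text
14.375 [ 0.6119  0.1034  0.3373  0.0721  0.1395 -0.0339] [0.27 0.72 0.44]
```

>>> arm_command --pt "0 0 0.004 0 0 0" --pt "0 0 0.008 0 0 0" --pt "0 0 0.012 0 0 0" --pt "0 0 0.016 0 0 0" --pt "0 0 0.016 0 0 0"

```text
t: 15.0
tool_pos: [0.6119, 0.1033, 0.3341]
orientation: [2.406, 2.02, -0.0]
force: [0.7, 0.2, -0.6]
opening: 0.0005
gripper_force: 0.2
```

```bash
python3 f.py
```

```text
15.3 [ 0.6119  0.1034  0.3341 -0.1037  0.1503 -0.0317] [0.62 0.53 0.69]
```

>>> arm_command --pt "0 0 0.003 0 0 0" --pt "0 0 0.006 0 0 0" --pt "0 0 0.009 0 0 0" --pt "0 0 0.012 0 0 0" --pt "0 0 0.012 0 0 0"

```text
t: 15.92
tool_pos: [0.612, 0.1034, 0.3317]
orientation: [-2.406, -2.02, -0.0]
force: [-0.7, 0.5, 1.6]
opening: -0.0
gripper_force: 0.7
```

```bash
python3 f.py; python3 - <<'E'
from loc import *
a=cv2.imread('pics/tab.png').astype(int); b=read_camera('scene')['image'][:,:,::-1].astype(int)
d=np.abs(a-b).sum(2)[185:215,355:410]; print((d>60).sum())
for im in (a,b):
    m=(im[:,:,2]>70)&(im[:,:,:2].max(2)<60); print(cent(m,(350,185,410,215))[:2])
E
```

```text
16.225 [ 0.6119  0.1034  0.3317 -0.6803 -0.0794  1.3007] [0.56 0.43 0.4 ]
263
(array([385.48115299, 199.16407982]), array([363, 186,  42,  27, 451], dtype=int32))
(array([384.96428571, 201.41836735]), array([362, 190,  43,  24, 392], dtype=int32))
```

>>> arm_command --pt "0 0 0.008 0 0 0" --pt "0 0 0.016 0 0 0" --pt "0 0 0.024 0 0 0" --pt "0 0 0.032 0 0 0" --pt "0 0 0.036 0 0 0"

```text
t: 16.9
tool_pos: [0.612, 0.1034, 0.3244]
orientation: [2.406, 2.02, 0.0]
force: [0.5, 0.9, 3.6]
opening: 0.0005
gripper_force: 1.1
```

```bash
python3 f.py
```

```text
17.2 [ 0.6119  0.1034  0.3243 -0.2276  0.2401  0.2927] [0.18 0.31 0.39]
```

>>> arm_command --pt "0 0 -0.02 0 0 0" --pt "0 0 -0.08 0 0 0" --pt "0 0 -0.18 0 0 0" --pt "0 0 -0.18 0 0 0" --pt "0 0 -0.18 0 0 0"

```text
t: 17.82
tool_pos: [0.612, 0.1034, 0.361]
orientation: [2.405, 2.02, 0.001]
force: [0.4, -0.2, -0.8]
opening: 0.0005
gripper_force: 0.0
```

```bash
python3 tip.py low; python3 to.py .5872 -.038 .320
```

```text
18.225 [ 0.6118  0.1033  0.3599 -0.2178  0.1746 -0.1339] [0.57 0.23 0.61]
t 18.225 pos [0.6119 0.1034 0.3601] F [ 0.8  -0.09 -0.15] open 0.0004967415468762846 shift [-0.7174  0.0008  0.2008] turn [-0.0002  0.0001  0.0003] q [ 0.08  0.21  1.48 -0.    1.45  0.26]
```

View pics/lowc.png

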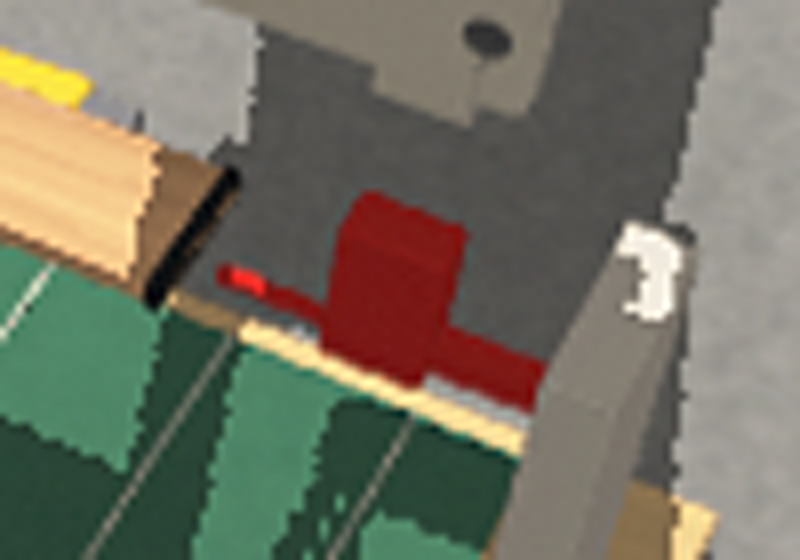

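>>> arm_command --pt "-0.2 0 0 0 0 0" --pt "-0.4 0 0 0 0 0" --pt "-0.6 0 0.04 0 0 0" --pt "-0.717 0 0.14 0 0 0" --pt "-0.717 0 0.2 0 0 0"

```text
t: 18.85
tool_pos: [0.5867, -0.0394, 0.3194]
orientation: [-2.408, -2.017, 0.001]
force: [-0.3, -0.2, -0.2]
opening: 0.0007
gripper_force: 0.0
```

>>> arm_command --pt "0 0 0.015 0 0 0" --pt "0 0 0.03 0 0 0" --pt "0 0 0.045 0 0 0" --pt "0 0 0.055 0 0 0" --pt "0 0 0.06 0 0 0"

```text
t: 19.48
tool_pos: [0.5872, -0.0377, 0.3086]
orientation: [2.405, 2.021, 0.0]
force: [0.1, -0.2, -0.1]
opening: 0.0004
gripper_force: 0.0
```

```bash
python3 f.py; python3 to.py .5872 -.038 .3055
```

```text
19.775 [ 0.5872 -0.0379  0.3086  0.2031 -0.3094  0.3105] [0.27 0.43 0.24]
t 19.775 pos [ 0.5872 -0.0379  0.3087] F [0.21 0.24 0.53] open 0.00032575407489993596 shift [-0.0003  0.      0.0158] turn [ 0.0001 -0.      0.0002] q [-0.15  0.16  1.63  0.    1.35  0.02]
```

>>> arm_command --pt "0 0 0.01 0 0 0" --pt "0 0 0.015 0 0 0" --pt "0 -0.003 0.02 0 0 0" --pt "0 -0.006 0.025 0 0 0" --pt "0 -0.01 0.03 0 0 0"

```text
t: 20.4
tool_pos: [0.5862, -0.0377, 0.3046]
orientation: [2.403, 2.018, 0.005]
force: [1.9, -0.9, 9.8]
opening: 0.0006
gripper_force: 4.6
```

>>> arm_command --pt "0 -0.001 0.004 0 0 0" --pt "0 -0.002 0.008 0 0 0" --pt "0 -0.003 0.012 0 0 0" --pt "0 -0.003 0.015 0 0 0" --pt "0 -0.003 0.017 0 0 0"

```text
t: 21.02
tool_pos: [0.586, -0.0376, 0.3021]
orientation: [2.402, 2.018, 0.006]
force: [1.5, -0.2, 11.9]
opening: 0.0004
gripper_force: 5.9
```

```bash
python3 f.py
```

```text
21.325 [ 0.586  -0.0376  0.3021  1.4111  0.0883 11.8771] [0.33 0.23 0.28]
```

>>> arm_command --pt "0 0.001 0.001 0 0 0" --pt "0 0.002 0.002 0 0 0" --pt "0 0.003 0.002 0 0 0" --pt "0 0.003 0.002 0 0 0" --pt "0 0.003 0.002 0 0 0"

```text
t: 21.95
tool_pos: [0.5863, -0.0376, 0.3015]
orientation: [2.403, 2.018, 0.005]
force: [-0.3, 0.8, 12.6]
opening: 0.0006
gripper_force: 6.2
```

```bash
python3 tip.py load2;python3 f.py
```

```text
22.35 [ 0.5862 -0.0376  0.3015 -1.0252  0.6971 12.4296] [0.36 0.53 0.24]
22.65 [ 0.5862 -0.0376  0.3015 -0.5279  0.554  12.2171] [0.35 0.53 0.18]
```

View pics/load2c.png

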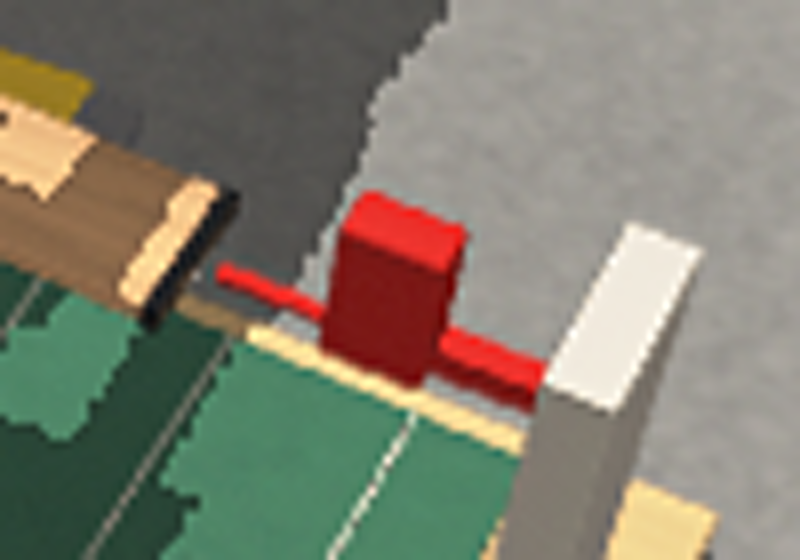

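>>> arm_command --pt "0 0 0.001 0 0 0" --pt "0 0 0.002 0 0 0" --pt "0 0 0.002 0 0 0" --pt "0 0 0.002 0 0 0" --pt "0 0 0.002 0 0 0"

```text
t: 23.28
tool_pos: [0.5863, -0.0376, 0.3011]
orientation: [2.403, 2.018, 0.005]
force: [-1.4, 0.8, 12.3]
opening: 0.0008
gripper_force: 6.3
```

```bash
python3 f.py;python3 f.py
```

```text
23.575 [ 0.5862 -0.0376  0.3011 -0.7908  0.4583 12.9264] [0.48 0.47 0.64]
23.875 [ 0.5862 -0.0376  0.3011 -0.7041  0.7082 12.5605] [0.29 0.44 0.53]
```

>>> arm_command --pt "0 0 -0.01 0 0 0" --pt "0 0 -0.03 0 0 0" --pt "0 0 -0.06 0 0 0" --pt "0 0 -0.15 0 0 0" --pt "0 0 -0.3 0 0 0"

```text
t: 24.5
tool_pos: [0.5847, -0.0375, 0.3582]
orientation: [-2.404, -2.019, 0.003]
force: [0.2, 0.9, 0.7]
opening: 0.0004
gripper_force: 0.0
```

>>> arm_command --pt "0 0 -0.1 0 0 0" --pt "0 0 -0.1 0 0 0" --pt "0 0 -0.1 0 0 0" --pt "0 0 -0.1 0 0 0" --pt "0 0 -0.1 0 0 0"

```text
t: 25.12
tool_pos: [0.5849, -0.0375, 0.3772]
orientation: [-2.405, -2.019, 0.002]
force: [-0.8, 0.4, 0.2]
opening: 0.0005
gripper_force: 0.0
```

```bash
python3 -c "
from plant import *
print(close_job())"
```

```text
the job is handed in; nothing more can be done
None
```

The job is handed in at about 25 s with no verdict shown. Both presses held about 12 N (means 11.6–12.9 N) for over 0.5 s, and the tip sagged about 6.6 mm. I pushed the marker down from above rather than pinching it, leaving the needle at about 103 mm. In the proving press the tip matched the needle to within about 0.8 mm by arm position and about 2 mm by camera (limit 2.5 mm). The arm is unloaded and nothing touches the stand.

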